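# Loosen the knurled lid of the brush-washing pot

## Task

Loosen the blue knurled lid of the brush-washing pot with a fingertip: roll it round by its rim, anticlockwise seen from above, until it stands two full turns out from tight, with its white line back over the yellow tab on the pot, and leave it there on its thread. The lid has already been eased off by less than a quarter turn (at tight the line stands over the tab), and that counts towards the two turns. The white knobs on the lids are freshly glued, so keep off them; leave the red lid tight, and push or pick up nothing else on the bench.

Things in the scene. Friction and masses are not known exactly. Their poses are not given: they have to be found in the camera images.
- blue_pot: Round aluminium pot fixed to the bench, 100 mm diameter (foot 120 mm), 84 mm tall, carrying the blue lid on its axis. Origin: centre of its underside on the bench; z up. Its +x axis points along the yellow tab, 10 mm wide, which sticks out level from its side to 84 mm from the axis, top 70 mm above the bench, and shows beyond the lid from above.
- blue_lid (a joint): Angle of the blue lid in rad: 0 = screwed tight, white line over the yellow tab; grows as it is loosened, anticlockwise seen from above; two full turns = 12.566. Its underside stands 85 mm above the bench when tight and climbs 4 mm a turn. It takes about 0.12 N m to turn (2 N along the rim), has no spring and stays where it is left; the thread ends at three turns.
- blue_lid_line (a point): Outer end of the white line (34 x 6 mm) on the blue lid's flat top, 50 mm from the axis, in line with the one white rib; it turns with the lid. The lid is a disc 104 mm across and 24 mm tall (top 109 mm above the bench when tight) with 18 upright knurl ribs round its rim, 7 mm thick, 20 degrees apart, 116 mm across the ribs: too wide to be gripped.
- blue_lid_knob: White ceramic knob in the middle of the blue lid, 22 mm diameter, 23 mm tall; origin on the axis at its foot, on the lid's top. Freshly glued: not to be touched.
- red_pot: Second pot, the same in all sizes, with a red knurled lid and its own yellow tab; fixed to the bench. Origin: centre of its underside.
- red_lid (a joint): Angle of the red lid in rad: 0 = tight; to be left so. Same sizes and feel as the blue lid.
- red_lid_knob: White knob of the red lid, as on the blue one; not to be touched.
- dipper: Small open steel cup, 52 mm diameter, 32 mm tall, loose; origin at centre of underside.
- eraser: White eraser in a blue sleeve, 45 x 24 x 15 mm, loose; origin at centre of underside.
- ink: Amber ink jar with black cap, 40 mm diameter, 60 mm tall, loose; origin at centre of underside.
- palette: White plastic paint palette with wells, 120 x 240 x 16 mm, loose; origin at centre of underside.
- medium: White plastic bottle, 60 mm diameter, 170 mm tall, loose; origin at centre of underside.
- tin: Black open tray of paint tubes, 90 x 200 x 30 mm, loose; origin at centre of underside.
- brush_pot: Blue ceramic pot, 72 mm diameter, 90 mm tall, with brushes standing out to about 215 mm, loose; origin at centre of underside.

How it is judged:
On the way:
1. the blue lid has made its first full turn (value of joint blue_lid above 6.283 rad), for 0.1 s.
At the end, for the whole second after the job is handed in: The blue lid is at rest two full turns out from tight, its white line within 0.4 rad (23 degrees) of the yellow tab; the red lid is still tight (under 0.15 rad) and every loose thing is within 20 mm of where it stood (value of joint blue_lid between 12.166 and 12.966 rad and velocity of joint blue_lid between -0.05 and 0.05 rad/s and value of joint red_lid below 0.15 rad and distance of each of dipper, eraser, ink, palette, medium, tin, brush_pot from where it was at the start of the episode below 0.02 m); the robot touches nothing.
It fails at once if the blue lid was turned more than two and a quarter turns out, off its thread (value of joint blue_lid above 14.14 rad).
It fails at once if a freshly glued knob was touched (contact force between any of the fingers, the arm and blue_lid_knob above 0.5 N or contact force between any of the fingers, the arm and red_lid_knob above 0.5 N).
It fails at once if the red lid was turned (value of joint red_lid above 0.15 rad).
It fails at once if a loose thing was pushed aside (distance of any of dipper, eraser, ink, palette, medium, tin, brush_pot from where it was at the start of the episode above 0.02 m).
It fails at once if a loose thing was picked up (height (world z) of any of dipper, eraser, ink, palette, medium, tin, brush_pot above 0.01 m).
It also fails if it takes over 58 s, if anything falls off the work surface, if the arm or the gripper's body presses on something with over 40 N, if the wrist force passes 120 N, or if a joint passes its speed limit or range.

## Robot

A 7-joint arm with a two-finger parallel gripper is mounted at the origin on the work surface. World frame = base frame: x ahead of the robot, y to its left, z up, the work surface at z = 0. Lengths are in m, angles in rad, forces in N, time in s.
With the tool pointing down it reaches from about 0.425 to 0.875 m from the base axis. Payload 4.7 kg.
Tool frame: the origin (TCP) lies between the finger pads; the fingertips stand 11 mm ahead of it and the grasp point (between the pads) lies 8 mm behind it; z points along the fingers, y is the line along which they close (so a half turn about z gives the same grasp; the last joint's range is limited). The gripper opens to 87 mm and grips with 3 to 60 N. Pads are 19 mm wide; open, the fingers measure 117 mm over their backs; the gripper's body (75 mm by 190 mm) begins 51 mm behind the grasp point.
Start: joints at [-1.1, 0.321, -0.07, 1.45, 0.023, 1.371, -0.057], TCP at [0.287, 0.583, 0.234] pointing down, gripper open.
Joint ranges: [-2.86, 2.86], [-0.3, 2.09], [-1.38, 1.24], [0.06, 2.45], [-1.56, 4.7], [0.09, 2.05], [-2.69, 2.69]. Speed limits (rad/s): [2.57, 2.57, 3.14, 3.14, 3.14, 3.14, 3.14].

## Interface

Orientations are given as a unit quaternion [x, y, z, w].
In Python, from bench import r, effector, planner, sensors, imaging, ticket gives the robot as it stands. Calls block until the motion is done:
- r.move_to(position, orientation): joint-space move of the TCP to a pose.
- r.move_linear(position, ori=None, rate=0.15, max_force=None): straight line of the TCP; ori=None keeps the orientation; rate is the mean speed in m/s. With max_force (N) it stops when the force on the tool has changed by that much, and returns True; else False.
- r.goto_joints(angles): joint-space move.
- effector.gripper_open() and effector.grasp(grip_force=None): open the fingers fully, or close them until they stop; grip_force is the grip in N (None keeps the last).
- r.pause(seconds).
- planner.solve_ik(position, orientation): joint angles nearest the present ones, or None.
- sensors.get_state(): the state.
- imaging.snapshot(name): name is "side" or "top" or "wrist"; returns the picture (400x640x3 uint8, red, green, blue); there is no depth.
- imaging.get_calibration(name): a dict with "fov_y" (degrees; the focal length in pixels is half the picture's height over the tangent of half this angle, whatever the lens; pixels are square), "cx", "cy" (the principal point, pixels), "world_from_camera" (4x4, takes a point from camera to world coordinates). Camera axes: x right, y down, z forward; pixel columns grow to the right and rows downward; lengths in m; the calibration is good to about 2 mm. A picture is of the moment at which its call begins: read the wrist's pose just before it. get_calibration takes no time and is no camera call; for the wrist camera it gives the pose at the moment of the call.
A pose or a line that the arm cannot do raises r.PlanningError and nothing moves.
- ticket.sign_off(): hands the job in; it is judged then, once.
The state is a dict: "time_s": time; "joints": joint angles; "joint_vel": joint speeds; "tau": joint torques, N m; "position": TCP position; "ee_rot": TCP orientation; "contact_force": force on the tool from outside, world axes, zero at the start; "ft_torque": the same for the moment, N m; "finger_gap": opening from 0.0 (shut) to 1.0 (fully open); "finger_force": force on a finger pad.
Only numpy, scipy, OpenCV 4.12 (cv2) and the standard library are available. Lean on these libraries where they do the work, as an engineer would, in place of code of your own. Each camera call takes 0.05 s, during which the arm holds its last target. There are 200 camera calls.

## Working session

There is one attempt and no reset: what is moved stays moved. The work goes in short steps, each a Python script; the robot and the scene stay as the last script left them, time stands still between calls to the robot, and variables do not carry over. Pictures are saved under pics/ and viewed, at most 10 in all, crops included, and the job is handed in when it is done.

```bash
mkdir -p pics
python3 - <<'E'
from bench import r, effector, planner, sensors, imaging, ticket
import cv2,numpy as np
for n in("top","side"):
    im=imaging.snapshot(n); cv2.imwrite(f"pics/{n}0.png",im[:,:,::-1]); c=imaging.get_calibration(n);print(n,c["fov_y"],c["cx"],c["cy"],np.round(c["world_from_camera"],4).tolist())
    print({k:v for k,v in c.items() if k not in("world_from_camera",)})
s=sensors.get_state();print(s["time_s"],s["position"],s["ee_rot"])
E
ls
```

```text
top 57.74434001032029 313.86878124788484 200.51243457318725 [[0.005, -0.9874, 0.1585, 0.4567], [-1.0, -0.004, 0.007, 0.0037], [-0.0062, -0.1585, -0.9873, 1.0357], [0.0, 0.0, 0.0, 1.0]]
{'fov_y': 57.74434001032029, 'cx': 313.86878124788484, 'cy': 200.51243457318725}
side 56.51252171182875 323.667032714083 195.65575193139972 [[0.9479, -0.1972, 0.2502, 0.3502], [-0.3182, -0.5463, 0.7748, -0.7916], [-0.0161, -0.814, -0.5806, 0.6963], [0.0, 0.0, 0.0, 1.0]]
{'fov_y': 56.51252171182875, 'cx': 323.667032714083, 'cy': 195.65575193139972}
0.1 [0.2865484  0.58290972 0.23255093] [ 2.26425242e-01  9.74028163e-01 -8.51251580e-04 -1.49240407e-04]
pics
```

View pics/top0.png

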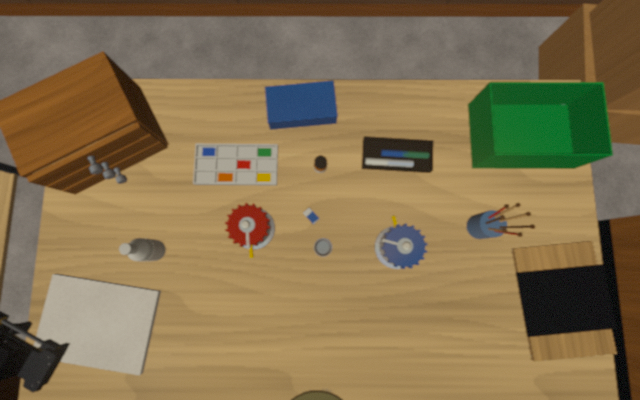

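View pics/side0.png

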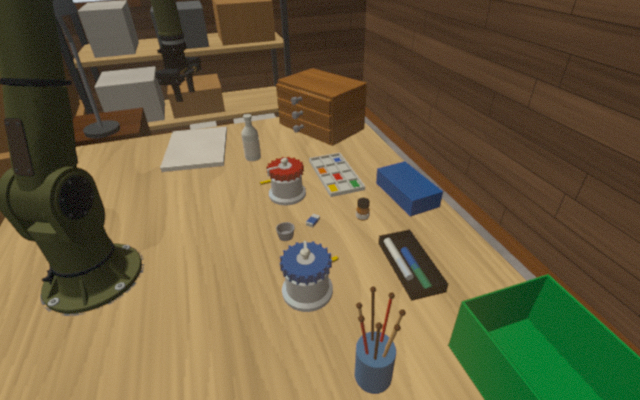

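Top picture: blue lid centre is near (404,246), with its tab at (394,219), roughly +x, and its line running left to (385,241). The brush pot is near (485,225). The side view confirms this and shows nothing else tall near the blue pot. Next I close the gripper and take a look from above the blue lid.

```bash
cat > h.py <<'E'
from bench import r, effector, planner, sensors, imaging, ticket
import cv2, numpy as np
from scipy.spatial.transform import Rotation as R
def quat(psi):  # tool down, tool y along azimuth psi (rad)
    a=psi-np.pi/2; 
    y=np.array([np.cos(psi),np.sin(psi),0]); z=np.array([0,0,-1.]); x=np.cross(y,z)
    return R.from_matrix(np.c_[x,y,z]).as_quat()
def shot(n,f=None):
    c=imaging.get_calibration(n); im=imaging.snapshot(n)
    if f: cv2.imwrite(f,im[:,:,::-1])
    return im,c
def back(c,uv,z,shape=(400,640)):
    f=shape[0]/2/np.tan(np.radians(c["fov_y"]/2)); T=np.array(c["world_from_camera"])
    uv=np.atleast_2d(uv).astype(float)
    d=np.c_[(uv[:,0]-c["cx"])/f,(uv[:,1]-c["cy"])/f,np.ones(len(uv))]@T[:3,:3].T
    return T[:3,3]+d*((z-T[2,3])/d[:,2])[:,None]
E
python3 - <<'E'
from h import *
c=imaging.get_calibration("top")
L=back(c,(403,246),0.11)[0]; print("lid",L,"tab",back(c,(394,219),0.07)[0],"line end",back(c,(384,241),.11)[0])
print("brush",back(c,(480,226),0.0)[0],back(c,[(533,235),(532,213),(518,205)],0.2))
effector.grasp(5)
r.move_to([L[0]-0.05,L[1],0.36],quat(np.radians(-25)))
s=sensors.get_state(); print(s["time_s"],s["position"],s["joints"])
im,c=shot("wrist","pics/w1.png"); print(c)
E
```

```text
lid [ 0.48963788 -0.215871    0.11      ] tab [ 0.5625528  -0.20378269  0.07      ] line end [ 0.50199926 -0.16818266  0.11      ]
brush [ 0.55123073 -0.46311107  0.        ] [[ 0.5128728  -0.49258705  0.2       ]
 [ 0.56362164 -0.49486989  0.2       ]
 [ 0.58219099 -0.46418601  0.2       ]]
4.5167 [ 0.44018749 -0.21485631  0.35981493] [-0.32550254 -0.09754023  0.67594581  1.64098028  0.06118914  1.57717641
 -0.08581318]
{'fov_y': 70.7217723210467, 'cx': 311.7010526355888, 'cy': 201.571728826521, 'world_from_camera': array([[ 0.90646604, -0.40812421, -0.10841566,  0.47015992],
       [-0.42227736, -0.87673333, -0.23026182, -0.15232867],
       [-0.0010762 ,  0.254506  , -0.9670706 ,  0.51214908],
       [ 0.        ,  0.        ,  0.        ,  1.        ]])}
```

View pics/w1.png

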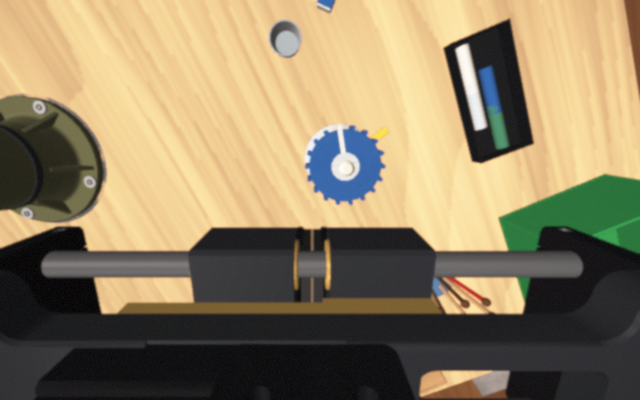

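Wrist picture: lid centre ~(345,166), line outer end ~(341,127), tab end ~(385,131). Next I fit these in world coordinates.

```bash
cat >> h.py <<'E'
def lidfit(im,c,zt,guess,tabz=0.07):
    """guess: rough world xy of axis. -> centre, tab azimuth, line azimuth (deg)"""
    h=cv2.cvtColor(im,cv2.COLOR_RGB2HSV)
    v,u=np.mgrid[:400,:640]; uv=np.c_[u.ravel(),v.ravel()]
    P=back(c,uv,zt)[:,:2]; P7=back(c,uv,tabz)[:,:2]
    near=np.linalg.norm(P-guess,axis=1).reshape(400,640)<0.08
    blue=cv2.inRange(h,(100,110,50),(125,255,255)).astype(bool)&near
    cs,_=cv2.findContours(blue.astype(np.uint8),cv2.RETR_EXTERNAL,cv2.CHAIN_APPROX_NONE)
    k=max(cs,key=cv2.contourArea)[:,0]
    hull=cv2.convexHull(np.float32(back(c,k,zt)[:,:2]*1000))
    ctr,rad=cv2.minEnclosingCircle(hull); ctr=np.array(ctr)/1000
    d=P-ctr; rr=np.hypot(*d.T)
    white=cv2.inRange(h,(0,0,150),(179,60,255)).astype(bool).ravel()
    m=white&(rr>.028)&(rr<.049); a=d[m]
    hist,e=np.histogram(np.degrees(np.arctan2(a[:,1],a[:,0])),72,(-180,180)); print("white hist",[(int(e[i]),int(hist[i])) for i in hist.nonzero()[0]])
    yel=cv2.inRange(h,(22,150,120),(35,255,255)).astype(bool).ravel(); d7=P7-ctr; r7=np.hypot(*d7.T)
    t=d7[yel&(r7>.058)&(r7<.088)].mean(0)
    l=a.mean(0)
    return ctr,rad,np.degrees(np.arctan2(t[1],t[0])),np.degrees(np.arctan2(l[1],l[0])),int(m.sum())
E
python3 - <<'E'
from h import *
s=sensors.get_state()
for n in("wrist","top"):
    im,c=shot(n); print(n,lidfit(im,c,0.11,np.array([.49,-.216])))
E
```

```text
white hist [(65, 9), (70, 37), (75, 37), (80, 6)]
wrist (array([ 0.49001685, -0.21980504]), 55.6439208984375, np.float64(12.528582647844317), np.float64(74.85739209862409), 89)
white hist [(5, 1), (10, 1), (15, 1), (20, 3), (25, 2), (30, 4), (35, 2), (40, 3), (45, 2), (50, 3), (55, 6), (60, 11), (65, 3), (140, 1), (145, 2)]
top (array([ 0.47861359, -0.2295379 ]), 47.149497985839844, np.float64(18.091066887234764), np.float64(55.26663445181344), 45)
```

```bash
cat >> h.py <<'E'
A=np.array([.490,-.219]); Z=0.107
u=lambda d: np.array([np.cos(np.radians(d)),np.sin(np.radians(d))])
def pose(phi,rc=.0545,z=Z):   # finger corner at azimuth phi, radius rc
    p=A+rc*u(phi)-.0095*u(phi+120)-.015*u(phi+210)
    return [p[0],p[1],z],quat(np.radians(phi-150))
def approach(phi,zin=Z):
    r.move_to(*pose(phi,.085,.20)); 
    p,q=pose(phi,.085,zin); r.move_linear(p,q,.12,max_force=8)
    p,q=pose(phi,.0545,zin); hit=r.move_linear(p,q,.06,max_force=6)
    s=sensors.get_state(); print("in",hit,s["time_s"],np.round(s["position"]-p,4),np.round(s["contact_force"],1),np.round(s["joints"],2))
    return hit
def stroke(a,b,n,rate=.06,zin=Z):
    for f in np.linspace(a,b,n+1)[1:]:
        p,q=pose(f,z=zin)
        try: hit=r.move_linear(p,q,rate,max_force=25)
        except r.PlanningError as e: print("plan",f,e); return f
        s=sensors.get_state(); F=s["contact_force"]
        print(f"{f:.0f} t{s['time_s']:.2f} rad{F[:2]@u(f):.1f} tan{F[:2]@u(f+90):.1f} z{F[2]:.1f} j7 {s['joints'][6]:.2f} vmax",hit)
        if hit: return f
def leave(phi,zin=Z):
    p,q=pose(phi,.085,zin); r.move_linear(p,q,.1); p,q=pose(phi,.085,.20); r.move_linear(p,q,.15)
E
python3 - <<'E'
from h import *
for f in range(5,230,30):
    j=planner.solve_ik(*pose(f)); print(f,None if j is None else np.round(j,2))
if not approach(4.9): stroke(4.9,34.9,2)
E
```

```text
5 [-0.27  0.37  0.72  1.75 -0.27  1.12 -2.  ]
35 [-0.29  0.3   0.65  1.81 -0.2   1.1  -1.57]
65 [-0.31  0.22  0.62  1.89 -0.14  1.08 -1.12]
95 [-0.34  0.13  0.62  1.97 -0.09  1.06 -0.64]
125 [-0.37  0.05  0.67  2.04 -0.04  1.06 -0.11]
155 [-0.38  0.02  0.75  2.07 -0.02  1.06  0.47]
185 [-0.37  0.05  0.84  2.05 -0.04  1.06  1.1 ]
215 [-0.33  0.14  0.89  1.99 -0.13  1.06  1.75]
in False 7.9583 [0.0002 0.0002 0.0002] [ 0.1 -0.1  0.6] [-0.28  0.38  0.73  1.75 -0.28  1.12 -1.99]
20 t8.43 rad0.8 tan-0.2 z0.7 j7 -1.79 vmax False
35 t8.89 rad-0.6 tan-0.6 z-0.8 j7 -1.58 vmax False
```

Run:
```python
from h import *
im,c=shot("wrist"); im2,c2=shot("side")
cv2.imwrite("pics/m.png",np.vstack([im[100:400],cv2.resize(im2[200:350,220:420],(640,480))[:300]])[:,:,::-1])
im3,c3=shot("top"); print(lidfit(im3,c3,.11,np.array([.49,-.216])))
```

```text
white hist [(95, 1), (100, 2), (105, 2), (110, 5), (115, 5), (120, 6), (125, 6), (130, 8), (135, 9), (140, 5), (145, 3), (150, 4)]
(array([ 0.51342584, -0.17862576]), 1.2673579454421997, np.float64(nan), np.float64(130.96283478483585), 56)h.py:33: RuntimeWarning: Mean of empty slice.
  t=d7[yel&(r7>.058)&(r7<.088)].mean(0)
  ret = um.true_divide(
```

View pics/m.png

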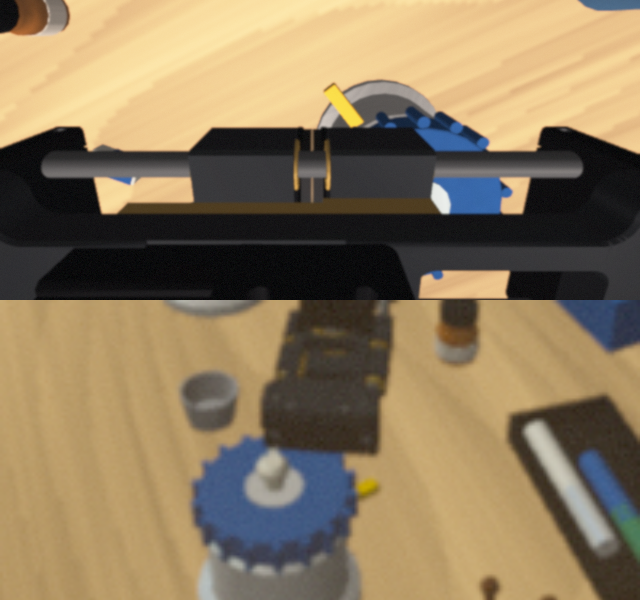

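The wrist view (top half) shows the tab at (343,105) and the lid mostly hidden. The side crop shows the gripper behind the lid, with the line out of sight. The tangential force is suspiciously small, so I feel inward for the rim here.

Run:
```python
from h import *
p,q=pose(34.9,.046); p0=np.array(pose(34.9,.0545)[0])
hit=r.move_linear(p,q,.02,max_force=4); s=sensors.get_state()
print(hit,"r now",.0545+((s["position"]-p0)[:2]@u(34.9)),np.round(s["contact_force"],1),s["finger_gap"],s["time_s"])
```

```text
True r now 0.050204751441287256 [ 0.6  0.9 -0. ] 0.002579199219102455 9.3833
```

```bash
sed -i 's/rc=.0545,z=Z/rc=RC,z=Z/; s/^A=np/RC=.051\nA=np/; s/pose(phi,.0545,zin)/pose(phi,RC,zin)/' h.py
python3 - <<'E'
from h import *
stroke(34.9,94.9,4)
im2,c2=shot("side"); cv2.imwrite("pics/s2.png",cv2.resize(im2[200:320,240:400],(640,480))[:,:,::-1])
E
```

```text
50 t9.82 rad-0.3 tan-0.8 z-0.2 j7 -1.36 vmax False
65 t10.28 rad1.1 tan0.8 z-0.4 j7 -1.13 vmax False
80 t10.72 rad2.1 tan-0.0 z0.8 j7 -0.90 vmax False
95 t11.18 rad2.1 tan-0.3 z0.7 j7 -0.65 vmax False
```

View pics/s2.png

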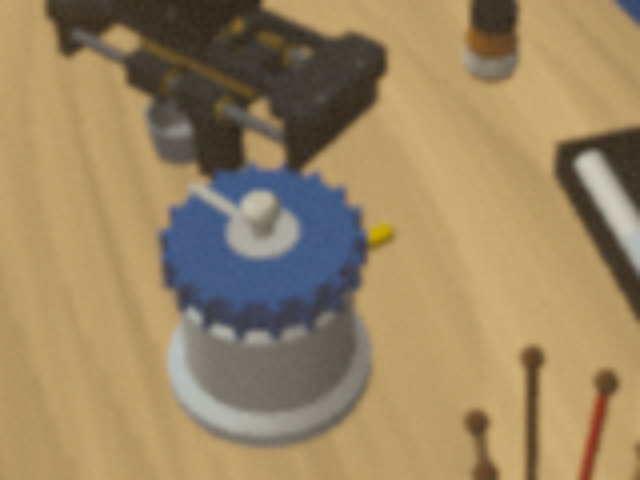

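Run:
```python
from h import *
c=imaging.get_calibration("side")
P=back(c,[(240+195/4,200+188/4),(240+225/4,200+206/4)],.1105)[:,:2]; print(P)
d=P-A; print(np.degrees(np.arctan2(d[:,1],d[:,0])),np.hypot(*d.T)); d=P[0]-P[1]; print(np.degrees(np.arctan2(d[1],d[0])))
```

```text
[[ 0.46375372 -0.17367224]
 [ 0.47606941 -0.19350016]]
[120.07226823 118.64783306] [0.05237818 0.0290569 ]
121.84559544718348
```

Run:
```python
from h import *
f=94.9; p0=np.array(pose(f,0)[0])
for k in range(8):
    p,q=pose(f,.050-.001*k); hit=r.move_linear(p,q,.02); s=sensors.get_state(); F=s["contact_force"]
    rn=(s["position"]-p0)[:2]@u(f); Fr=F[:2]@u(f); print(f"{.050-.001*k:.3f} act {rn:.4f} rad{Fr:.1f} tan{F[:2]@u(f+90):.1f}")
    if Fr>6: break
print(s["time_s"])
```

```text
0.050 act 0.0510 rad4.9 tan-0.0
0.049 act 0.0508 rad6.7 tan0.6
11.725
```

```bash
cat >> h.py <<'E'
def line(zt=.1105,lo=.026,hi=.05):
    im,c=shot("side"); h=cv2.cvtColor(im,cv2.COLOR_RGB2HSV)
    v,uu=np.mgrid[215:300,260:360]; uv=np.c_[uu.ravel(),v.ravel()]
    d=back(c,uv,zt)[:,:2]-A; rr=np.hypot(*d.T)
    w=(cv2.inRange(h,(0,0,125),(179,70,255))[215:300,260:360].ravel()>0)&(rr>lo)&(rr<hi)
    if w.sum()<4: return None,int(w.sum())
    a=np.degrees(np.arctan2(d[w,1],d[w,0])); hist,_=np.histogram(a,36,(-180,180))
    k=hist+np.roll(hist,1)+np.roll(hist,-1); m0=-175+10*k.argmax()
    da=(a-m0+180)%360-180; return round(m0+da[abs(da)<20].mean(),1),int(w.sum())
def stroke2(a,b,n,rate=.06,zin=Z,zt=.1105,rc=None):
    for f in np.linspace(a,b,n+1)[1:]:
        p,q=pose(f,rc or RC,z=zin)
        try: hit=r.move_linear(p,q,rate,max_force=25)
        except r.PlanningError as e: print("plan",f,e); return f
        s=sensors.get_state(); F=s["contact_force"]
        print(f"{f:.0f} t{s['time_s']:.2f} rad{F[:2]@u(f):.1f} tan{F[:2]@u(f+90):.1f} z{F[2]:.1f} j7 {s['joints'][6]:.2f}",hit,line(zt))
        if hit: break
    return f
E
python3 - <<'E'
from h import *
print(line()); stroke2(94.9,154.9,4,rc=.0505)
E
```

```text
(np.float64(116.8), 63)
110 t12.22 rad5.5 tan0.1 z1.2 j7 -0.39 False (np.float64(132.7), 67)
125 t12.72 rad5.8 tan-1.1 z1.8 j7 -0.12 False (np.float64(147.2), 67)
140 t13.22 rad5.6 tan0.1 z1.0 j7 0.17 False (np.float64(161.6), 69)
155 t13.72 rad6.1 tan0.5 z0.5 j7 0.46 False (np.float64(177.2), 70)
```

The lid now follows the finger 1:1. I continue to 230° and re-seat for the next stroke.

```bash
sed -i 's/\.20)/.23)/g; s/^RC=.*/RC=.0508/' h.py
python3 - <<'E'
from h import *
f=stroke2(154.9,229.9,5,rate=.07,zt=.111); print(f)
if f>229:
    leave(f); s=sensors.get_state(); print(s["time_s"],line(.1117))
    r.move_to(*pose(-15.1,.085,.23)); s=sensors.get_state(); print(s["time_s"],np.round(s["joints"],2))
    im,c=shot("wrist","pics/w3.png"); print(lidfit(im,c,.1117,A))
E
```

```text
170 t14.18 rad5.2 tan1.2 z0.6 j7 0.76 False (np.float64(-168.0), 69)
185 t14.63 rad6.7 tan0.9 z-0.2 j7 1.07 False (np.float64(-152.3), 65)
200 t15.09 rad6.2 tan-0.9 z-0.0 j7 1.38 False (np.float64(-136.5), 66)
215 t15.55 rad6.1 tan0.3 z-0.9 j7 1.68 False (np.float64(-120.9), 59)
230 t16.01 rad6.0 tan1.3 z-1.3 j7 1.96 False (None, 1)
229.9
17.5167 (np.float64(-104.8), 66)
21.0583 [-0.43  0.46  1.07  1.52 -0.4   1.4  -2.22]
white hist [(-180, 22), (-175, 24), (-170, 30), (-165, 25), (-160, 34), (-155, 35), (-150, 28), (-145, 8), (-140, 2), (-135, 10), (-130, 9), (-125, 12), (-120, 12), (-115, 14), (-110, 20), (-105, 23), (-100, 25), (-95, 25), (-90, 25), (-85, 26), (-80, 28), (-75, 27), (-70, 30), (-65, 28), (-60, 29), (-55, 29), (-50, 28), (-45, 28), (-40, 27), (-35, 27), (-30, 28), (-25, 28), (-20, 27), (-15, 27), (-10, 31), (-5, 29), (0, 28), (5, 26), (10, 26), (15, 22), (20, 22), (25, 14), (170, 19), (175, 20)]
(array([ 0.5160603, -0.249655 ]), 39.71013259887695, np.float64(nan), np.float64(-64.29237384998444), 1037)h.py:33: RuntimeWarning: Mean of empty slice.
  t=d7[yel&(r7>.058)&(r7<.088)].mean(0)
  ret = um.true_divide(
```

```bash
sed -i 's/\.23)/.18)/g; s/^RC=.*/RC=.0508/' h.py
cat >> h.py <<'E'
def go_in(phi):
    p,q=pose(phi,.078); r.move_linear(p,q,.15,max_force=10)
    p,q=pose(phi); hit=r.move_linear(p,q,.06,max_force=9)
    s=sensors.get_state(); print("in",hit,s["time_s"],np.round((s["position"]-p)[:2]@u(phi),4),np.round(s["contact_force"],1))
def fast(a,b,n,zt,rate=.075,every=3):
    for i,f in enumerate(np.linspace(a,b,n+1)[1:],1):
        p,q=pose(f)
        try: hit=r.move_linear(p,q,rate,max_force=25)
        except r.PlanningError as e: print("plan",f,e); return f
        if i%every==0 or hit:
            s=sensors.get_state(); F=s["contact_force"]; print(f"{f:.0f} t{s['time_s']:.2f} rad{F[:2]@u(f):.1f} tan{F[:2]@u(f+90):.1f} z{F[2]:.1f}",hit,line(zt))
        if hit: return f
    return f
def out(phi):
    p,q=pose(phi,.078); r.move_linear(p,q,.12); p,q=pose(phi,.078,.18); r.move_linear(p,q,.2)
E
python3 - <<'E'
from h import *
go_in(-15.1); f=fast(-15.1,44.9,3,.1118,every=1)
E
```

```text
in False 22.6833 0.0001 [0.6 0.3 0.8]
5 t23.18 rad1.6 tan-0.4 z0.2 False (np.float64(-85.6), 46)
25 t23.73 rad1.5 tan-1.0 z0.1 False (np.float64(-65.0), 57)
45 t24.28 rad0.8 tan-0.5 z0.4 False (np.float64(-43.4), 69)
```

Run:
```python
from h import *
f=fast(44.9,224.9,9,.113,every=3)
if f>224: out(f); s=sensors.get_state(); print(s["time_s"],line(.1143))
```

```text
105 t25.83 rad1.3 tan-0.0 z0.2 False (np.float64(14.7), 63)
165 t27.38 rad-0.2 tan0.6 z0.3 False (np.float64(76.1), 43)
225 t28.93 rad-0.4 tan-0.4 z0.4 False (np.float64(67.2), 8)
29.875 (np.float64(76.7), 27)
```

Run:
```python
from h import *
im,c=shot("side"); print(np.round(sensors.get_state()["joints"],2),sensors.get_state()["finger_gap"])
cv2.imwrite("pics/s4.png",cv2.resize(im[190:320,240:400],(640,520))[:,:,::-1])
```

```text
[-0.17  0.05  0.74  1.89 -0.04  1.21  1.89] 0.004617133564360383
```

View pics/s4.png

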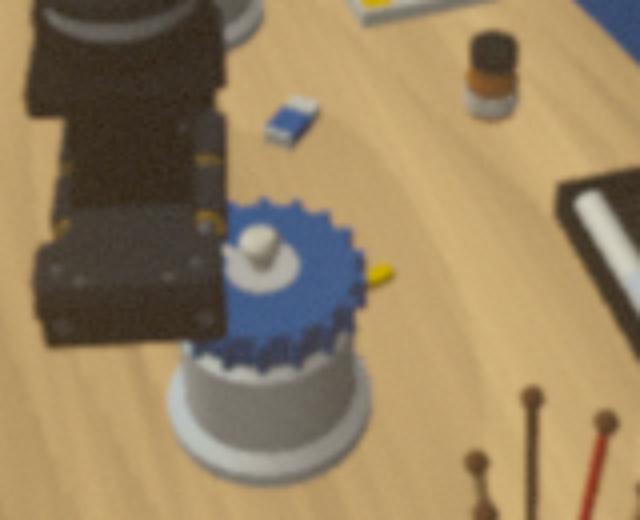

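The side crop shows the line's stub at (225,250) pointing up-left and otherwise hidden by the gripper. The 76° readings were just the knob, and it fits about 136°. Next I move round and measure.

Run:
```python
from h import *
r.move_to(*pose(-20.1,.085,.18)); s=sensors.get_state(); print(s["time_s"],np.round(s["joints"],2),line(.1143),line(.1143,.03,.05),line(.1143,.036,.05))
```

```text
33.425 [-0.42  0.51  1.07  1.58 -0.46  1.32 -2.26] (np.float64(131.0), 64) (np.float64(131.0), 46) (np.float64(130.8), 25)
```

Run:
```python
from h import *
go_in(-20.1); f=fast(-20.1,204.9,12,.116,rate=.07,every=3)
```

```text
in False 34.8167 0.0001 [-0.1 -0.2  1.1]
36 t36.24 rad1.2 tan0.3 z0.7 False (np.float64(-177.3), 57)
92 t37.72 rad0.9 tan-0.4 z0.1 False (np.float64(-122.1), 61)
149 t39.19 rad0.7 tan0.1 z0.2 False (np.float64(-63.1), 73)
205 t40.67 rad-0.3 tan-0.1 z-0.0 False (np.float64(-2.8), 65)
```

Run:
```python
from h import *
f=fast(204.9,218.9,1,.117,rate=.05,every=1); out(f)
r.move_to([.43,-.215,.36],quat(np.radians(-25))); print(sensors.get_state()["time_s"],line(.117))
im,c=shot("wrist"); print(lidfit(im,c,.117,A)); im2,_=shot("side")
cv2.imwrite("pics/fin.png",np.vstack([cv2.resize(im[90:220,240:440],(600,390)),cv2.resize(im2[215:305,230:430],(600,210))])[:,:,::-1])
```

```text
219 t41.20 rad-0.1 tan-0.6 z-0.1 False (np.float64(11.0), 55)
43.7667 (np.float64(9.5), 72)
white hist [(-5, 7), (0, 37), (5, 38), (10, 8)]
(array([ 0.48990042, -0.22007988]), 55.83253479003906, np.float64(12.307709421824683), np.float64(5.158261385957211), 90)
```

View pics/fin.png

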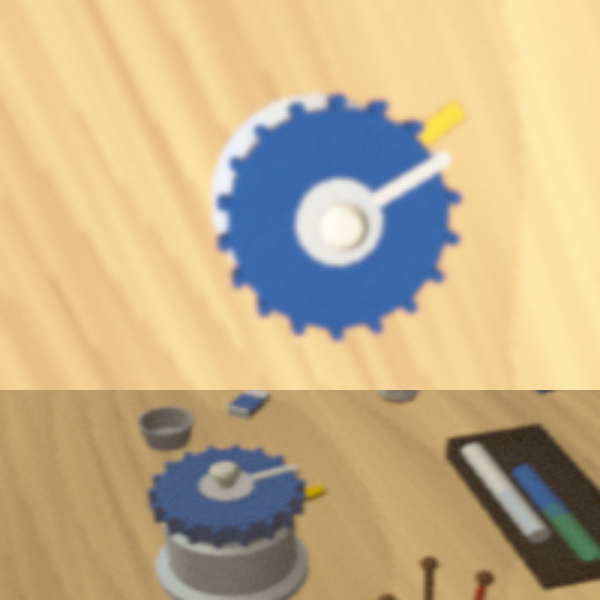

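The line end is at (447,157) and the tab at (443,122). The line stands about 7° short of the tab, well inside the 23° allowed. The tracked total is about 713° out from tight, the robot is clear of everything, and nothing near the pot has moved.

```bash
python3 -c "
from bench import ticket; print(ticket.sign_off())"
```

```text
the job is handed in; nothing more can be done
None
```

I handed the job in at about 44 s: the blue lid is two turns out on its thread, with its line about 7° short of the yellow tab (23° allowed); the finger stayed off the knobs and the red lid, and I saw nothing else moved.

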